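# Hang the pressing rings back on the tool rail in order of size

### The job

The blue pressing rings for the bearing press belong on the posts of the tool rail, one to a post, in order of size; the biggest is already on the post at one end. Put the four loose rings on the empty posts so that the five run in order from that biggest one down to the smallest at the other end, each slipped over its post and lying flat on its seat.

Things in the scene. Friction and masses are not known exactly. Their poses are not given: they have to be found in the camera images.
- press_ring_56: turned pressing ring, petrol blue, outside diameter 56 mm, 22 mm tall, straight 20 mm bore right through; weighs 80 to 160 g. Origin: centre of its underside, z up along the bore. Starts flat and loose on the worktop among small parts not listed; near and far sides (along world x) are free for fingers, left and right less so. Bins, frame and a camera stand behind and above, beyond x = 0.58 m where y is under 0.27 m: approach from the robot's side.
- press_ring_48: turned pressing ring, petrol blue, outside diameter 48 mm, 22 mm tall, straight 20 mm bore right through; weighs 60 to 120 g. Origin: centre of its underside, z up along the bore. Starts flat and loose on the worktop among small parts not listed; near and far sides (along world x) are free for fingers, left and right less so. Bins, frame and a camera stand behind and above, beyond x = 0.58 m where y is under 0.27 m: approach from the robot's side.
- press_ring_40: turned pressing ring, petrol blue, outside diameter 40 mm, 22 mm tall, straight 20 mm bore right through; weighs 38 to 77 g. Origin: centre of its underside, z up along the bore. Starts flat and loose on the worktop among small parts not listed; near and far sides (along world x) are free for fingers, left and right less so. Bins, frame and a camera stand behind and above, beyond x = 0.58 m where y is under 0.27 m: approach from the robot's side.
- press_ring_32: turned pressing ring, petrol blue, outside diameter 32 mm, 22 mm tall, straight 20 mm bore right through; weighs 24 to 49 g. Origin: centre of its underside, z up along the bore. Starts flat and loose on the worktop among small parts not listed; near and far sides (along world x) are free for fingers, left and right less so. Bins, frame and a camera stand behind and above, beyond x = 0.58 m where y is under 0.27 m: approach from the robot's side.
- press_ring_62: turned pressing ring, petrol blue, outside diameter 62 mm, 22 mm tall, straight 20 mm bore right through; weighs about 140 g. Origin: centre of its underside, z up along the bore. The biggest of the set; it is already in place over the post at one end of the rail (which end differs from start to start).
- post_1: End post (left or right end) that holds the 62 mm ring at the start. One of five equal steel posts in a row, 66 mm apart, on a fixed aluminium rail 40 mm wide and 20 mm high. Origin: post axis at the rail's top, 20 mm above the worktop; y along the rail, x across, z up. A ring's seat is its 28 mm wide shoulder, 4 mm above the origin; above that it is 12 mm thick, with a tapered nose ending 41 mm above the origin.
- post_2: Empty post, second from the rail's left end. One of five equal steel posts in a row, 66 mm apart, on a fixed aluminium rail 40 mm wide and 20 mm high. Origin: post axis at the rail's top, 20 mm above the worktop; y along the rail, x across, z up. A ring's seat is its 28 mm wide shoulder, 4 mm above the origin; above that it is 12 mm thick, with a tapered nose ending 41 mm above the origin.
- post_3: Empty post, the middle one. One of five equal steel posts in a row, 66 mm apart, on a fixed aluminium rail 40 mm wide and 20 mm high. Origin: post axis at the rail's top, 20 mm above the worktop; y along the rail, x across, z up. A ring's seat is its 28 mm wide shoulder, 4 mm above the origin; above that it is 12 mm thick, with a tapered nose ending 41 mm above the origin.
- post_4: Empty post, second from the rail's right end. One of five equal steel posts in a row, 66 mm apart, on a fixed aluminium rail 40 mm wide and 20 mm high. Origin: post axis at the rail's top, 20 mm above the worktop; y along the rail, x across, z up. A ring's seat is its 28 mm wide shoulder, 4 mm above the origin; above that it is 12 mm thick, with a tapered nose ending 41 mm above the origin.
- post_5: Other end post, empty at the start. One of five equal steel posts in a row, 66 mm apart, on a fixed aluminium rail 40 mm wide and 20 mm high. Origin: post axis at the rail's top, 20 mm above the worktop; y along the rail, x across, z up. A ring's seat is its 28 mm wide shoulder, 4 mm above the origin; above that it is 12 mm thick, with a tapered nose ending 41 mm above the origin.

How it is judged:
At the end, for the whole second after the job is handed in: All five rings are at rest flat on the seats (underside within 3 mm of the seat's height, tilt under 0.1 rad) with their centres within 8 mm of their posts' axes; counted from post_1 along the rail the diameters are 62, 56, 48, 40, 32 mm (z of press_ring_62 in the frame of post_3 between 0.001 and 0.007 m and angle between each of press_ring_62, press_ring_56, press_ring_48, press_ring_40, press_ring_32's own z axis and vertical below 0.1 rad and linear speed of each of press_ring_62, press_ring_56, press_ring_48, press_ring_40, press_ring_32 below 0.02 m/s and z of press_ring_56 in the frame of post_3 between 0.001 and 0.007 m and z of press_ring_48 in the frame of post_3 between 0.001 and 0.007 m and z of press_ring_40 in the frame of post_3 between 0.001 and 0.007 m and z of press_ring_32 in the frame of post_3 between 0.001 and 0.007 m and horizontal distance between press_ring_62 and post_1 below 0.008 m and horizontal distance between press_ring_48 and post_3 below 0.008 m and horizontal distance between press_ring_32 and post_5 below 0.008 m and ((horizontal distance between post_1 and post_2 below 0.1 m and horizontal distance between press_ring_56 and post_2 below 0.008 m and horizontal distance between press_ring_40 and post_4 below 0.008 m) or (not (horizontal distance between post_1 and post_2 below 0.1 m) and horizontal distance between press_ring_56 and post_4 below 0.008 m and horizontal distance between press_ring_40 and post_2 below 0.008 m))); the robot touches nothing.
It also fails if it takes over 80 s, if anything falls off the work surface, if the arm or the gripper's body presses on something with over 40 N, if the wrist force passes 120 N, or if a joint passes its speed limit or range.

### The arm

A 7-joint arm with a two-finger parallel gripper is mounted at the origin on a cart in front of the work surface, level with it; the furniture and walls round the work are solid. World frame = base frame: x ahead of the robot, y to its left, z up, the work surface at z = 0. Lengths are in m, angles in rad, forces in N, time in s.
With the tool pointing down it reaches from about 0.425 to 0.925 m from the base axis. Payload 6.8 kg.
Tool frame: the origin (TCP) lies midway between the tips of the shut fingers; the grasp point (between the pads) lies 19 mm behind it; z points along the fingers, y is the direction in which the jaws open and shut (so a half turn about z gives the same grasp; the last joint's range is limited). The gripper opens to 85 mm and grips with 20 to 120 N. Pads are 22 mm wide; open, the fingers measure 114 mm over their backs; the gripper's body (76 mm by 85 mm) begins 54 mm behind the grasp point. The pads swing forward as they close: fully open they stand 13 mm farther back than shut.
Start: joints at [1.205, 0.477, 0.022, 1.555, -0.011, 1.109, -0.083], TCP at [0.172, -0.653, 0.231] pointing down, gripper open.
Joint ranges: [-2.96, 2.96], [-0.34, 2.1], [-1.41, 1.46], [0.24, 2.44], [-1.37, 4.51], [0.17, 1.92], [-2.96, 2.96]. Speed limits (rad/s): [2.39, 2.39, 3.14, 3.14, 3.14, 3.14, 3.14].

### API

Orientations are given as a unit quaternion [w, x, y, z].
In Python, from station import bot gives the robot as it stands.
- The arm moves only by the shell command python3 -m jog 'ROWS' [FORCE]. ROWS is JSON, a list of rows, each a list of 3 entries, a list of its own where there are three numbers: the shift along the tool's x, y, z in mm, then the turn, a rotation vector about the tool's x, y, z in degrees, then the closure, from -1 (fully open) to 1 (shut). A call has 1 to 12 rows; each row shifts and turns the commanded pose from where the row before left it, along the tool's axes as they then stand; what a row does not reach is not made up. A row lasts 1/8 s, in which the tool goes at most 62.5 mm and 10.7 degrees, less where a joint would pass 70% of its speed; a pose out of reach is approached as far as the arm can. A call is refused whole if a number of a shift passes 62.5 or a number of a turn 10.7, either way. A call with a gripper value outside its range is refused whole. The fingers move at their own pace and stop on an object; FORCE is the grip in N (left out, the last holds). Time passes only in rows, so rows that do not move let the fingers close. It gives the time, the measured TCP pose, the force and the opening at its end, in the units of the state.
- bot.get_obs(): the state, without advancing time (a new reading comes with each control period).
- bot.read_camera(name): name is "side" or "top" or "wrist"; returns (picture, depth): 400x640x3 uint8, red, green, blue; 400x640 float32, m along the optical axis (not along the pixel's ray), 0 where there is no reading.
- bot.camera_info(name): a dict with "fx", "fy", "cx", "cy" (pixels), "world_from_camera" (4x4, takes a point from camera to world coordinates); the wrist camera has in their place "mount" (4x4, takes a point from camera to tool coordinates, whose origin is the TCP and whose axes are the flange's). Camera axes: x right, y up, looking along -z (the intrinsics and any distortion apply to the point x, -y, -z); pixel columns grow to the right and rows downward; lengths in m; the calibration is good to about 2 mm. A picture is of the moment at which its call begins: read the wrist's pose just before it. camera_info takes no time and is no camera call.
- bot.hand_in(): hands the job in, once; it reports no verdict.
Trained networks look in the newest picture that a camera, given by its name, has taken for a name from the list of things; names that differ only in an ending like _2 or _b are one class to them, and where a whole thing is asked for, a point or a joint stands for the part that bears it (a point fixed in the world has none). Each returns a list of dicts, best first, with "score" (0 to 1); they miss things now and then, are a little off and sometimes report something else, mostly with a low value. They report only what shows in the picture. A call takes as long as a camera call.
- bot.find_in(camera, thing): "xy" ([column, row] as shares, 0 to 1, of the picture: columns of its width, rows of its height, amid what is visible of it).
- bot.cut_out(camera, thing): "pixels" (400x640 bool, what is visible of it) and "xy" ([column, row] as shares, 0 to 1, of the picture: columns of its width, rows of its height, amid what is visible of it).
- bot.landmark_of(camera, thing): "xy" ([column, row] as shares, 0 to 1, of the picture: columns of its width, rows of its height: a listed point, or the origin of a listed thing).
The state is a dict: "t": time; "q": joint angles; "joint_vel": joint speeds; "joint_torque": joint torques, N m; "eef_pos": TCP position; "tool_rot": TCP orientation; "contact_force": force on the tool from outside, world axes, zero at the start; "torque": the same for the moment, N m; "gripper_width": opening from 0.0 (shut) to 1.0 (fully open).
Only numpy, scipy, OpenCV 4.12 (cv2) and the standard library are available. Lean on these libraries where they do the work, as an engineer would, in place of code of your own. Each camera call takes 0.05 s, during which the arm holds its last target.

## Working session

There is one attempt and no reset: what is moved stays moved. The work goes in short steps, Python scripts to look and compute and a shell command to move; the robot and the scene stay as the last step left them, time stands still between calls to the robot, and variables do not carry over. Pictures are saved under pics/ and viewed, and the job is handed in when it is done.

```bash
ls; mkdir -p pics; python3 - <<'E'
from station import bot
import cv2
o=bot.get_obs(); print(o)
for c in ("side","top","wrist"):
    p,d=bot.read_camera(c); cv2.imwrite(f"pics/{c}0.png",p[:,:,::-1]); print(c,bot.camera_info(c))
E
```

```text
pics
{'t': 0.0, 'q': array([ 1.20489623,  0.47779651,  0.02235367,  1.55646266, -0.01150368,
        1.10929715, -0.08311952]), 'joint_vel': array([ 0.00069866, -0.00100041,  0.00107846,  0.00119188, -0.00175287,
       -0.00033282,  0.00017262]), 'joint_torque': array([ 1.43109742e-05, -5.96446967e+01,  1.60806444e+00, -2.81193674e+01,
        1.25107021e-02,  9.48536064e-03, -1.00487844e-05]), 'eef_pos': array([ 0.17191927, -0.65212154,  0.23032366]), 'tool_rot': array([-8.98418899e-04,  9.91704243e-01,  1.28537361e-01, -1.86887653e-04]), 'contact_force': array([-0.15712147, -0.08435726,  0.85131127]), 'torque': array([-0.01583359, -0.02825057, -0.02469633]), 'gripper_width': 0.9978026480652958}
side {'fx': 504.62566918999704, 'fy': 504.62566918999704, 'cx': 319.81039351351535, 'cy': 202.23266489591555, 'world_from_camera': array([[ 0.95672837,  0.18077538, -0.22801556,  0.29216481],
       [-0.290352  ,  0.64464598, -0.70719677, -0.36746586],
       [ 0.01914556,  0.74279999,  0.66923959,  0.60935744],
       [ 0.        ,  0.        ,  0.        ,  1.        ]])}
top {'fx': 404.6005353734384, 'fy': 404.6005353734384, 'cx': 318.03648233192905, 'cy': 200.49607896903484, 'world_from_camera': array([[-0.02031721,  0.99668886, -0.07873068,  0.41387284],
       [-0.99941312, -0.01807418,  0.02909866,  0.25946479],
       [ 0.02757931,  0.07927568,  0.99647115,  0.91195346],
       [ 0.        ,  0.        ,  0.        ,  1.        ]])}
wrist {'fx': 307.80770534196824, 'fy': 307.80770534196824, 'cx': 321.2981829194008, 'cy': 205.44661195654618, 'mount': array([[ 1.25147351e-04,  9.53237081e-01,  3.02223512e-01,
         7.75461993e-02],
       [ 9.99999991e-01, -1.33197239e-04,  6.02599659e-06,
         1.33018364e-04],
       [ 4.59995408e-05,  3.02223508e-01, -9.53237090e-01,
        -1.42131742e-01],
       [ 0.00000000e+00,  0.00000000e+00,  0.00000000e+00,
         1.00000000e+00]])}
```

View pics/side0.png

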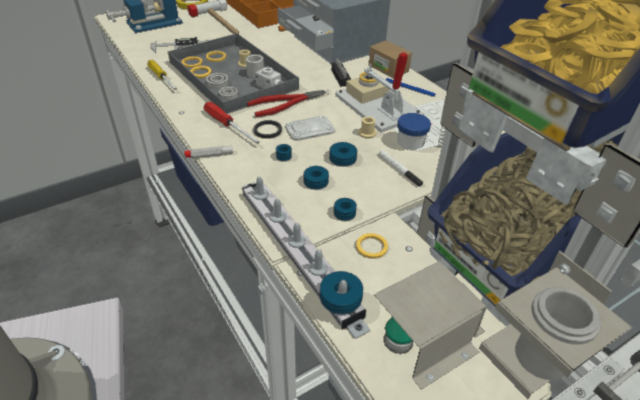

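View pics/top0.png

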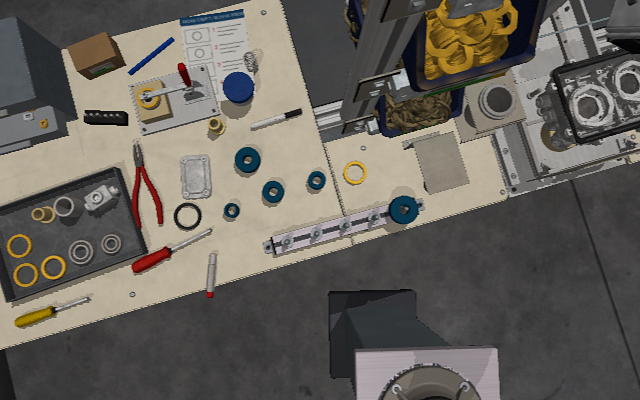

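View pics/wrist0.png

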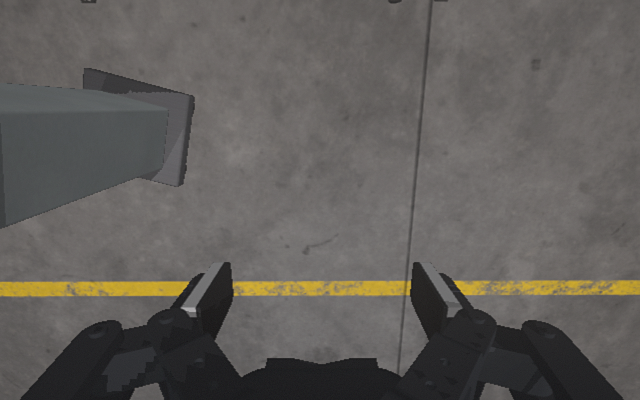

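```bash
cat > h.py <<'E'
from station import bot
import numpy as np, cv2
from scipy.spatial.transform import Rotation as R
def T(cam):
    i=bot.camera_info(cam)
    if cam!="wrist": return i,np.array(i["world_from_camera"])
    o=bot.get_obs(); q=o["tool_rot"]
    M=np.eye(4); M[:3,:3]=R.from_quat([q[1],q[2],q[3],q[0]]).as_matrix(); M[:3,3]=o["eef_pos"]
    return i,M@np.array(i["mount"])
def rays(i,M,uv):
    uv=np.asarray(uv,float).reshape(-1,2)
    c=np.c_[(uv[:,0]-i["cx"])/i["fx"],-(uv[:,1]-i["cy"])/i["fy"],-np.ones(len(uv))]
    return c@M[:3,:3].T,M[:3,3]
def plane(i,M,uv,z):
    r,o=rays(i,M,uv); return o+r*((z-o[2])/r[:,2])[:,None]
def cloud(i,M,d,mask=None):
    if mask is None: mask=d>0
    v,u=np.nonzero(mask&(d>0)); r,o=rays(i,M,np.c_[u,v])
    return o+r*d[v,u][:,None],np.c_[u,v]
def proj(i,M,p):
    c=(np.atleast_2d(p)-M[:3,3])@M[:3,:3]
    return np.c_[i["cx"]+i["fx"]*c[:,0]/-c[:,2], i["cy"]-i["fy"]*c[:,1]/-c[:,2]]
E
python3 - <<'E'
from h import *
for cam in("top","side"):
    i,M=T(cam); p,d=bot.read_camera(cam)
    for n in ("press_ring_56","press_ring_48","press_ring_40","press_ring_32","press_ring_62","post_1","post_2"):
        f=bot.cut_out(cam,n)
        for r in f[:5]:
            P,_=cloud(i,M,d,r["pixels"])
            if len(P)==0: continue
            z=np.median(P[:,2]); t=P[P[:,2]>np.percentile(P[:,2],60)-.004]
            print(cam,n,round(r["score"],2),np.round(np.array(r["xy"])*[640,400]),"plane z.022",plane(i,M,np.array(r["xy"])*[640,400],.022).round(4)[0][:2],"dep",np.median(t,0).round(4),"maxz",P[:,2].max().round(4),r["pixels"].sum(), "ext",np.ptp(P,0).round(3))
    for n in ("post_1","post_3"):
      for r in bot.landmark_of(cam,n): print("LM",cam,n,round(r["score"],2),np.round(np.array(r["xy"])*[640,400]),plane(i,M,np.array(r["xy"])*[640,400],.02).round(4)[0])
E
```

```text
top press_ring_56 0.89 [275. 196.] plane z.022 [0.4957 0.3279] dep [0.5067 0.3323 0.0209] maxz 0.0258 341 ext [0.046 0.046 0.029]
top press_ring_56 0.7 [322. 175.] plane z.022 [0.5417 0.2233] dep [0.5302 0.2348 0.0206] maxz 0.0242 226 ext [0.039 0.036 0.027]
top press_ring_56 0.68 [247. 162.] plane z.022 [0.5714 0.3884] dep [0.5792 0.3887 0.0206] maxz 0.0246 479 ext [0.059 0.053 0.03 ]
top press_ring_56 0.61 [399. 212.] plane z.022 [0.4554 0.0556] dep [0.46   0.0478 0.0451] maxz 0.0612 637 ext [0.059 0.061 0.065]
top press_ring_56 0.49 [225. 210.] plane z.022 [0.4663 0.4367] dep [0.4672 0.4249 0.0202] maxz 0.0248 152 ext [0.032 0.032 0.028]
top press_ring_48 0.89 [275. 196.] plane z.022 [0.4957 0.3279] dep [0.5067 0.3323 0.0209] maxz 0.0258 341 ext [0.046 0.046 0.029]
top press_ring_48 0.7 [322. 175.] plane z.022 [0.5417 0.2233] dep [0.5302 0.2348 0.0206] maxz 0.0242 226 ext [0.039 0.036 0.027]
top press_ring_48 0.68 [247. 162.] plane z.022 [0.5714 0.3884] dep [0.5792 0.3887 0.0206] maxz 0.0246 479 ext [0.059 0.053 0.03 ]
top press_ring_48 0.61 [399. 212.] plane z.022 [0.4554 0.0556]
[... 7375 characters left out ...]
57 ext [0.027 0.035 0.045]
side post_2 0.32 [282. 152.] plane z.022 [0.4631 0.4123] dep [0.4682 0.4215 0.0191] maxz 0.0236 232 ext [0.029 0.033 0.024]
LM side post_1 0.85 [318. 269.] [0.4469 0.1115 0.02  ]
LM side post_1 0.78 [298. 241.] [0.4316 0.175  0.02  ]
LM side post_1 0.55 [265. 193.] [0.406  0.3048 0.02  ]
LM side post_1 0.48 [281. 213.] [0.4205 0.2462 0.02  ]
LM side post_1 0.39 [341. 299.] [0.4621 0.0478 0.02  ]
LM side post_3 0.85 [318. 269.] [0.4469 0.1115 0.02  ]
LM side post_3 0.78 [298. 241.] [0.4316 0.175  0.02  ]
LM side post_3 0.55 [265. 193.] [0.406  0.3048 0.02  ]
LM side post_3 0.48 [281. 213.] [0.4205 0.2462 0.02  ]
LM side post_3 0.39 [341. 299.] [0.4621 0.0478 0.02  ]
```

```bash
python3 - <<'E'
from h import *
from scipy.optimize import least_squares
C={}
for cam in("top","side"):
    i,M=T(cam); p,d=bot.read_camera(cam); P,uv=cloud(i,M,d); C[cam]=P
    col=p[uv[:,1],uv[:,0]].astype(int)
    blue=(col[:,2]>col[:,0]+25)&(col[:,1]>col[:,0]+12)
    tab=P[(abs(P[:,0]-.5)<.08)&(abs(P[:,1]-.3)<.15)&(P[:,2]<.015)]; print(cam,"table z",np.median(tab[:,2]).round(4))
    for n,x,y,z,rr in (("62",.460,.047,.046,.031),("56",.579,.389,.022,.028),("48",.507,.332,.022,.024),("40",.531,.234,.022,.020),("32",.467,.424,.022,.016)):
        # silhouette of top-face pixels: dist-from-centre coverage fit
        s=P[blue&(np.hypot(P[:,0]-x,P[:,1]-y)<rr+.008)&(abs(P[:,2]-z)<.004)]
        (cx,cy),r=cv2.minEnclosingCircle((s[:,:2]*1000).astype(np.float32))
        # annulus fit: soft hinge
        f=lambda c:(lambda q:np.r_[np.maximum(q-rr,0),np.maximum(.010-q,0)])(np.hypot(s[:,0]-c[0],s[:,1]-c[1]))
        c=least_squares(f,[x,y],diff_step=1e-3).x
        print(cam,n,len(s),"mec",round(cx,1),round(cy,1),"r",round(r,1),"annfit",(c*1000).round(1))
    for x,y in ((.4455,.1115),(.429,.1745),(.413,.238),(.396,.300),(.460,.047)):
        s=P[(np.hypot(P[:,0]-x,P[:,1]-y)<.014)&(P[:,2]>(.035 if x<.455 else .052))&(P[:,2]<.064)]
        f=lambda c:(lambda q:np.maximum(q-.006,0))(np.hypot(s[:,0]-c[0],s[:,1]-c[1]))
        c=least_squares(f,[x,y],diff_step=1e-3).x
        print(cam,"post",len(s),s.mean(0).round(4),"top",np.median(s[s[:,2]>.055],0).round(4),"fit",c.round(4))
A=np.vstack(list(C.values()))
print("height map rows x .30...,cols y")
ys=np.arange(-.5,.6,.05)
print("      ",(ys*100).round().astype(int))
for x in np.arange(.30,.75,.05):
    print(round(x,2),[int(1000*np.max(np.r_[-9e-3,A[(abs(A[:,0]-x)<.025)&(abs(A[:,1]-y)<.025)][:,2]])) for y in ys])
E
```

```text
top table z -0.001
top 62 534 mec 460.0 48.9 r 30.6 annfit [459.9  48.4]
top 56 402 mec 579.7 389.1 r 27.8 annfit [579.3 389. ]
top 48 271 mec 506.5 333.5 r 23.8 annfit [507.  332.5]
top 40 164 mec 531.0 235.9 r 19.6 annfit [531.  235.3]
top 32 93 mec 467.7 424.7 r 15.9 annfit [467.9 424.5]
top post 27 [0.4443 0.1125 0.054 ] top [0.444  0.1113 0.0586] fit [0.4455 0.1115]
top post 26 [0.4284 0.1752 0.0554] top [0.4284 0.1746 0.0588] fit [0.429  0.1745]
top post 25 [0.4119 0.2381 0.0552] top [0.4127 0.2381 0.0583] fit [0.4122 0.2385]
top post 26 [0.3962 0.3015 0.055 ] top [0.3953 0.3015 0.0572] fit [0.3963 0.3009]
top post 20 [0.4613 0.0474 0.0574] top [0.4608 0.0476 0.0579] fit [0.4618 0.0473]
side table z -0.0008
side 62 1086 mec 460.7 48.7 r 31.3 annfit [460.9  48.7]
side 56 344 mec 580.0 389.3 r 29.4 annfit [580.6 388.9]
side 48 283 mec 508.2 333.4 r 25.3 annfit [507.9 333.4]
side 40 221 mec 532.1 236.0 r 21.0 annfit [532.5 235.5]
side 32 87 mec 468.8 425.4 r 17.0 annfit [468.7 424.6]
side post 108 [0.4446 0.1086 0.0485] top [0.4449 0.1095 0.0578] fit [0.4456 0.111 ]
side post 96 [
[... 605 characters left out ...]
, 24, 19, 3, 18, 15, 25]
0.4 [-9, -9, -9, -9, -9, -9, -9, -9, -9, -9, 0, 2, 21, 56, 56, 61, 60, 22, 3, 16, 16, 26]
0.45 [-9, -9, -9, -9, -9, -9, -9, 4, 4, 4, 47, 62, 61, 61, 61, 24, 3, 3, 23, 22, 12, 10]
0.5 [-9, -9, -9, -4, -2, 196, 12, 4, 78, 79, 80, 48, 43, 8, 23, 25, 24, 24, 23, 23, 14, 11]
0.55 [3, 100, 161, 196, 196, 195, 14, 4, 79, 81, 79, 74, 7, 10, 25, 24, 22, 24, 24, 8, 15, 13]
0.6 [5, 84, 164, 166, 165, 165, 13, 130, 530, 550, 375, 378, 388, 5, 4, 4, 4, 25, 24, 3, 13, 11]
0.65 [3, 119, 142, 141, 141, 165, 131, 146, 145, 551, 413, 528, 540, 527, 521, 3, 14, 16, 12, 36, 13, 42]
0.7 [-9, 125, 139, 142, 160, 165, 162, 145, 402, 429, 421, 423, 415, 471, 468, 13, 14, 52, 54, 53, 71, 72]
```

```bash
cat > plan.py <<'E'
from h import *
def cur():
    o=bot.get_obs(); q=o["tool_rot"]; m=R.from_quat([q[1],q[2],q[3],q[0]]).as_matrix()
    return np.r_[o["eef_pos"],np.degrees(np.arctan2(m[1,0],m[0,0]))],np.degrees(np.arccos(-m[2,2])),o
def rows(wps,g):
    """wps: list of (x,y,z,psi_deg,nrows)"""
    c,t,o=cur(); print("t",o["t"].round(2) if hasattr(o["t"],'round') else o["t"],"cur",c.round(4),"tilt",t.round(2),"grip",round(o["gripper_width"],3),"F",o["contact_force"].round(1))
    out=[]
    for w in wps:
        n=w[4]; s=c.copy()
        for k in range(1,n+1):
            tgt=s+(np.array(w[:4])-s)*k/n; d=tgt-c; a=np.radians(c[3])
            sh=np.array([d[0]*np.cos(a)+d[1]*np.sin(a), d[0]*np.sin(a)-d[1]*np.cos(a), -d[2]])*1000
            sh=sh.round(0 if k<n or True else 1); tw=round(-d[3],1)
            # apply rounding
            c=c+np.r_[(sh[0]*np.cos(a)+sh[1]*np.sin(a))/1e3,(sh[0]*np.sin(a)-sh[1]*np.cos(a))/1e3,-sh[2]/1e3,-tw]
            out.append([[int(v) for v in sh],[0,0,tw],g])
    import json
    for i in range(0,len(out),12): print(len(out[i:i+12]),json.dumps(out[i:i+12]).replace(" ",""))
    print("end",c.round(4))
def pol(r,az,z,psi,n): return (r*np.cos(np.radians(az)),r*np.sin(np.radians(az)),z,psi,n)
E
python3 - <<'E'
from plan import *
c,t,o=cur()
w=[]; 
azs=np.linspace(-75.2,0,13)[1:]; rs=np.interp(azs,[-75,-40,0],[.674,.46,.46]); ps=np.linspace(c[3],90,13)[1:]
w=[pol(r,a,.235,p,1) for r,a,p in zip(rs,azs,ps)]
w+=[(.47,.19,.2,90,4),(.5797,.389,.10,90,5)]
rows(w,-1)
E
```

```text
t 1.25 cur [ 0.1721 -0.6527  0.2313 14.7671] tilt 0.0 grip 1.0 F [ 0.1 -0.2 -0.8]
12 [[[70,-42,-4],[0,0,-6.3],-1],[[65,-42,0],[0,0,-6.2],-1],[[61,-42,0],[0,0,-6.3],-1],[[57,-41,0],[0,0,-6.3],-1],[[53,-41,0],[0,0,-6.2],-1],[[50,-27,0],[0,0,-6.3],-1],[[50,-2,0],[0,0,-6.3],-1],[[51,-3,0],[0,0,-6.3],-1],[[50,-3,0],[0,0,-6.2],-1],[[50,-3,0],[0,0,-6.3],-1],[[50,-2,0],[0,0,-6.3],-1],[[50,-3,0],[0,0,-6.2],-1]]
9 [[[48,2,9],[0,0,-0.0],-1],[[47,3,9],[0,0,-0.0],-1],[[48,2,8],[0,0,-0.0],-1],[[47,3,9],[0,0,-0.0],-1],[[40,22,20],[0,0,-0.0],-1],[[40,22,20],[0,0,-0.0],-1],[[40,22,20],[0,0,-0.0],-1],[[40,22,20],[0,0,-0.0],-1],[[40,21,20],[0,0,-0.0],-1]]
end [ 0.5793  0.3895  0.1003 89.9671]
```

```bash
python3 - <<'E'
from plan import *
c,t,o=cur()
w=[]; N=20
azs=np.linspace(-75.2,0,N+1)[1:]; rs=np.interp(azs,[-75,-40,0],[.674,.46,.46]); ps=np.linspace(c[3],90,N+1)[1:]
rows([pol(r,a,.235,p,1) for r,a,p in zip(rs,azs,ps)],-1)
E
```

```text
t 1.25 cur [ 0.1721 -0.6527  0.2313 14.7671] tilt 0.0 grip 1.0 F [ 0.1 -0.2 -0.8]
12 [[[43,-24,-4],[0,0,-3.8],-1],[[41,-25,0],[0,0,-3.7],-1],[[40,-24,0],[0,0,-3.8],-1],[[38,-24,0],[0,0,-3.7],-1],[[37,-24,0],[0,0,-3.8],-1],[[35,-24,0],[0,0,-3.8],-1],[[34,-25,0],[0,0,-3.7],-1],[[32,-24,0],[0,0,-3.8],-1],[[31,-24,0],[0,0,-3.8],-1],[[30,-9,0],[0,0,-3.7],-1],[[30,-1,0],[0,0,-3.8],-1],[[30,-1,0],[0,0,-3.7],-1]]
8 [[[31,-1,0],[0,0,-3.8],-1],[[30,-1,0],[0,0,-3.8],-1],[[30,-1,0],[0,0,-3.7],-1],[[30,-1,0],[0,0,-3.8],-1],[[30,-1,0],[0,0,-3.7],-1],[[30,-1,0],[0,0,-3.8],-1],[[30,-1,0],[0,0,-3.8],-1],[[31,-1,0],[0,0,-3.7],-1]]
end [4.59900e-01 4.00000e-04 2.35300e-01 8.99671e+01]
```

```bash
python3 -m jog '[[[43,-24,-4],[0,0,-3.8],-1],[[41,-25,0],[0,0,-3.7],-1],[[40,-24,0],[0,0,-3.8],-1],[[38,-24,0],[0,0,-3.7],-1],[[37,-24,0],[0,0,-3.8],-1],[[35,-24,0],[0,0,-3.8],-1],[[34,-25,0],[0,0,-3.7],-1],[[32,-24,0],[0,0,-3.8],-1],[[31,-24,0],[0,0,-3.8],-1],[[30,-9,0],[0,0,-3.7],-1],[[30,-1,0],[0,0,-3.8],-1],[[30,-1,0],[0,0,-3.7],-1]]' 40 && python3 -m jog '[[[31,-1,0],[0,0,-3.8],-1],[[30,-1,0],[0,0,-3.8],-1],[[30,-1,0],[0,0,-3.7],-1],[[30,-1,0],[0,0,-3.8],-1],[[30,-1,0],[0,0,-3.7],-1],[[30,-1,0],[0,0,-3.8],-1],[[30,-1,0],[0,0,-3.8],-1],[[31,-1,0],[0,0,-3.7],-1]]'
python3 - <<'E'
from plan import *
rows([(.47,.19,.2,90,4),(.5797,.389,.08,90,5)],-1)
E
```

```text
t: 2.75
eef_pos: [0.3994, -0.2298, 0.2355]
tool_rot: [0.0, 0.866, 0.501, 0.0]
contact_force: [0.4, -0.8, 0.5]
gripper_width: 0.998
t: 3.75
eef_pos: [0.4599, 0.0023, 0.2353]
tool_rot: [0.0, 0.706, 0.708, 0.0]
contact_force: [-0.0, 0.1, -0.2]
gripper_width: 1.001
t 3.75 cur [4.59900e-01 2.30000e-03 2.35300e-01 9.02073e+01] tilt 0.01 grip 1.001 F [-0.   0.1 -0.2]
9 [[[47,3,9],[0,0,0.1],-1],[[47,2,9],[0,0,0.0],-1],[[47,3,8],[0,0,0.1],-1],[[47,2,9],[0,0,0.0],-1],[[40,22,24],[0,0,0.0],-1],[[39,22,24],[0,0,0.0],-1],[[40,22,24],[0,0,0.0],-1],[[40,22,24],[0,0,0.0],-1],[[40,22,24],[0,0,0.0],-1]]
end [5.79500e-01 3.89300e-01 8.03000e-02 9.00073e+01]
```

```bash
python3 -m jog '[[[47,3,9],[0,0,0],-1],[[47,2,9],[0,0,0],-1],[[47,3,8],[0,0,0],-1],[[47,2,9],[0,0,0],-1],[[40,22,24],[0,0,0],-1],[[39,22,24],[0,0,0],-1],[[40,22,24],[0,0,0],-1],[[40,22,24],[0,0,0],-1],[[38,22,24],[0,0,0],-1],[[0,0,0],[0,0,0],-1],[[0,0,0],[0,0,0],-1]]'
python3 - <<'E'
from plan import *
rows([(.5797,.389,.0,90,3)],-1)
p,d=bot.read_camera("wrist"); cv2.imwrite("pics/w1.png",p[:,:,::-1])
i,M=T("wrist"); P,uv=cloud(i,M,d); col=p[uv[:,1],uv[:,0]].astype(int)
s=P[(col[:,2]>col[:,0]+25)&(abs(P[:,2]-.022)<.004)&(np.hypot(P[:,0]-.58,P[:,1]-.389)<.036)]
print(len(s),cv2.minEnclosingCircle((s[:,:2]*1000).astype(np.float32)))
E
```

```text
t: 5.12
eef_pos: [0.5793, 0.3856, 0.0801]
tool_rot: [-0.0, 0.707, 0.707, -0.0]
contact_force: [-0.7, 0.2, -0.1]
gripper_width: 0.999
t 5.125 cur [5.79300e-01 3.85600e-01 8.01000e-02 9.00368e+01] tilt 0.05 grip 0.999 F [-0.7  0.2 -0.1]
3 [[[1,0,27],[0,0,0.0],-1],[[1,0,26],[0,0,0.0],-1],[[1,0,27],[0,0,0.0],-1]]
end [5.79300e-01 3.88600e-01 1.00000e-04 9.00368e+01]
2741 ((580.7562255859375, 389.97552490234375), 27.13397789001465)
```

View pics/w1.png

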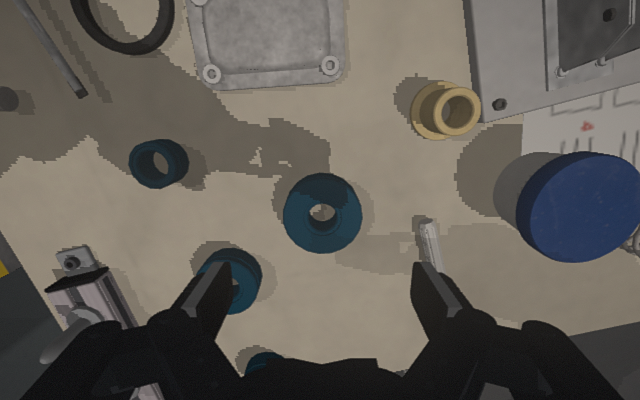

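```bash
python3 -m jog '[[[1,1,27],[0,0,0],-1],[[2,0,26],[0,0,0],-1],[[1,0,27],[0,0,0],-1],[[0,0,0],[0,0,0],-1],[[0,0,0],[0,0,0],1],[[0,0,0],[0,0,0],1],[[0,0,0],[0,0,0],1],[[0,0,0],[0,0,0],1],[[0,0,0],[0,0,0],1]]' 40
```

```text
t: 6.3
eef_pos: [0.5818, 0.3901, 0.0019]
tool_rot: [0.0, 0.707, 0.707, 0.001]
contact_force: [-1.5, 0.4, 6.2]
gripper_width: 0.646
```

```bash
python3 - <<'E'
from plan import *
rows([(.579,.389,.12,90,3),(.4452,.1112,.12,104.3,7)],1)
E
```

```text
t 6.3 cur [5.81800e-01 3.90100e-01 1.90000e-03 8.99633e+01] tilt 0.13 grip 0.646 F [-1.5  0.4  6.2]
10 [[[0,-1,-39],[0,0,-0.0],1],[[-1,-1,-40],[0,0,-0.0],1],[[0,-1,-39],[0,0,-0.0],1],[[-40,-19,0],[0,0,-2.0],1],[[-39,-20,0],[0,0,-2.1],1],[[-38,-22,0],[0,0,-2.0],1],[[-37,-23,0],[0,0,-2.1],1],[[-37,-25,0],[0,0,-2.0],1],[[-36,-26,0],[0,0,-2.1],1],[[-34,-27,0],[0,0,-2.0],1]]
end [  0.445    0.1116   0.1199 104.2633]
```

```bash
python3 -m jog '[[[0,-1,-39],[0,0,0],1],[[-1,-1,-40],[0,0,0],1],[[0,-1,-39],[0,0,0],1],[[-40,-19,0],[0,0,-2.0],1],[[-39,-20,0],[0,0,-2.1],1],[[-38,-22,0],[0,0,-2.0],1],[[-37,-23,0],[0,0,-2.1],1],[[-37,-25,0],[0,0,-2.0],1],[[-36,-26,0],[0,0,-2.1],1],[[-34,-27,0],[0,0,-2.0],1],[[0,0,0],[0,0,0],1]]'
python3 - <<'E'
from plan import *
rows([(.4452,.1112,.0275,104.3,4)],1)
for c in("wrist","side"):
    p,d=bot.read_camera(c); cv2.imwrite(f"pics/{c}2.png",p[:,:,::-1])
E
```

```text
t: 7.68
eef_pos: [0.4428, 0.107, 0.118]
tool_rot: [0.0, 0.615, 0.788, -0.002]
contact_force: [0.2, 0.3, -0.7]
gripper_width: 0.647
t 7.675 cur [  0.4428   0.107    0.118  104.0341] tilt 0.2 grip 0.647 F [ 0.2  0.3 -0.7]
4 [[[1,1,23],[0,0,-0.1],1],[[1,1,22],[0,0,-0.0],1],[[1,1,23],[0,0,-0.1],1],[[0,0,23],[0,0,-0.1],1]]
end [4.450000e-01 1.106000e-01 2.700000e-02 1.043341e+02]
```

View pics/wrist2.png

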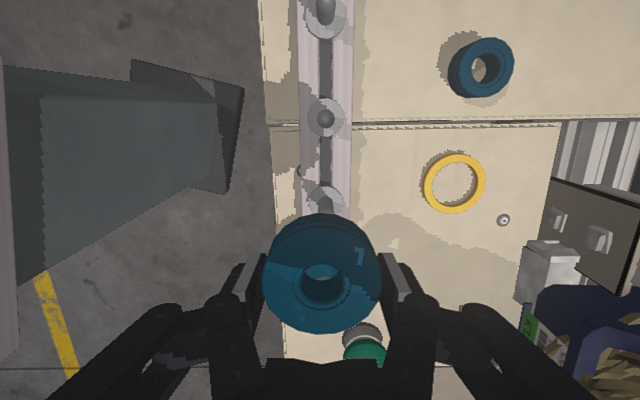

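View pics/side2.png

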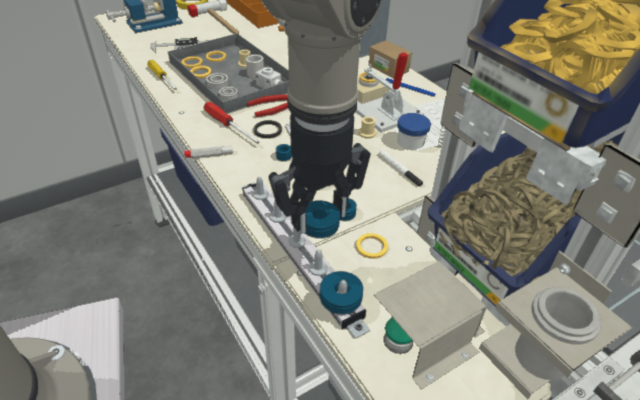

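```bash
cat >> h.py <<'E'
def held(rr):
    """ring centre in tool frame from wrist picture"""
    i=bot.camera_info("wrist"); M=np.array(i["mount"]); p,d=bot.read_camera("wrist"); P,uv=cloud(i,M,d); col=p[uv[:,1],uv[:,0]].astype(int)
    b=(col[:,2]>col[:,0]+20)&(col[:,1]>col[:,0]+10)&(np.hypot(P[:,0],P[:,1])<rr+.012)&(P[:,2]<.012)
    s=P[b]; zt=np.percentile(s[:,2],5); s=s[s[:,2]<zt+.004]
    (a,c),r=cv2.minEnclosingCircle((s[:,:2]*1000).astype(np.float32))
    print("held: n",len(s),"centre tool xy mm",round(a,1),round(c,1),"r",round(r,1),"top at tool z",(np.median(s[:,2])*1000).round(1), "underside", (np.median(s[:,2])*1000+22).round(1))
E
python3 - <<'E'
from plan import *
held(.028)
rows([(.4452,.1112,.0275,104.3,4)],1); print(bot.get_obs()["joint_vel"].round(3))
E
```

```text
held: n 8814 centre tool xy mm 0.6 -0.2 r 27.8 top at tool z -19.5 underside 2.5
t 7.825 cur [  0.4451   0.1117   0.1188 104.2758] tilt 0.11 grip 0.643 F [-0.2  0.5 -2.2]
4 [[[0,0,23],[0,0,-0.0],1],[[0,0,23],[0,0,-0.0],1],[[0,0,22],[0,0,-0.0],1],[[-1,0,23],[0,0,-0.0],1]]
end [4.454000e-01 1.107000e-01 2.780000e-02 1.042758e+02]
[-0.018  0.011 -0.005 -0.011  0.001  0.001  0.002]
```

```bash
python3 -m jog '[[[0,0,20],[0,0,0],1],[[0,0,20],[0,0,0],1],[[-1,0,20],[0,0,0],1],[[0,0,20],[0,0,0],1],[[0,0,12],[0,0,0],1],[[0,0,1],[0,0,0],1],[[0,0,0],[0,0,0],1]]'
```

```text
t: 8.7
eef_pos: [0.4447, 0.1112, 0.0256]
tool_rot: [-0.0, 0.613, 0.79, 0.0]
contact_force: [-1.6, 2.0, 2.2]
gripper_width: 0.645
```

```bash
python3 -m jog '[[[0,0,0],[0,0,0],-1],[[0,0,0],[0,0,0],-1],[[0,0,0],[0,0,0],-1],[[0,0,-30],[0,0,0],-1],[[0,0,-40],[0,0,0],-1],[[0,0,-40],[0,0,0],-1]]'
python3 - <<'E'
from plan import *
rows([(.507,.333,.13,90,5),(.507,.333,.005,90,4)],-1)
p,d=bot.read_camera("side"); cv2.imwrite("pics/side3.png",p[:,:,::-1])
E
```

```text
t: 9.45
eef_pos: [0.4443, 0.1098, 0.1364]
tool_rot: [-0.0, 0.614, 0.789, -0.0]
contact_force: [0.6, 0.5, 1.4]
gripper_width: 1.0
t 9.45 cur [  0.4443   0.1098   0.1364 104.2675] tilt 0.03 grip 1.0 F [0.6 0.5 1.4]
9 [[[40,23,1],[0,0,2.9],-1],[[41,21,2],[0,0,2.8],-1],[[43,19,1],[0,0,2.9],-1],[[43,17,1],[0,0,2.8],-1],[[44,15,1],[0,0,2.9],-1],[[0,0,31],[0,0,-0.0],-1],[[0,0,32],[0,0,-0.0],-1],[[0,0,31],[0,0,-0.0],-1],[[0,0,31],[0,0,-0.0],-1]]
end [5.07100e-01 3.33100e-01 5.40000e-03 8.99675e+01]
```

View pics/side3.png

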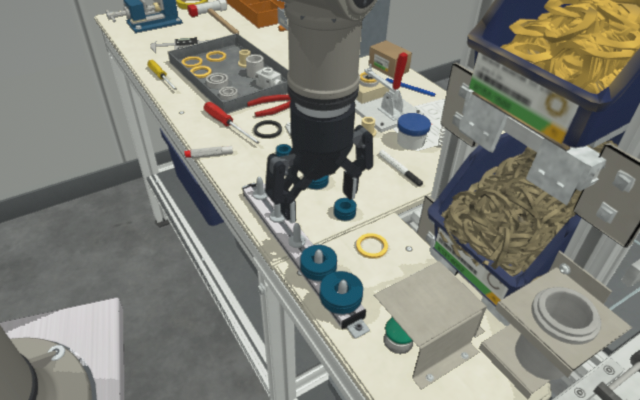

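```bash
python3 -m jog '[[[40,23,1],[0,0,2.9],-1],[[41,21,2],[0,0,2.8],-1],[[43,19,1],[0,0,2.9],-1],[[43,17,1],[0,0,2.8],-1],[[43,15,1],[0,0,2.9],-1],[[0,0,31],[0,0,0],-1],[[0,0,32],[0,0,0],-1],[[0,0,31],[0,0,0],-1],[[0,0,28],[0,0,0],-1],[[0,0,2],[0,0,0],-1],[[0,0,0],[0,0,0],-1]]'
```

```text
t: 10.88
eef_pos: [0.5077, 0.3325, 0.0059]
tool_rot: [-0.0, 0.707, 0.707, 0.0]
contact_force: [-0.2, 0.5, -0.3]
gripper_width: 1.004
```

```bash
python3 -m jog '[[[0,0,3],[0,0,0],1],[[0,0,0],[0,0,0],1],[[0,0,0],[0,0,0],1],[[0,0,0],[0,0,0],1],[[0,0,0],[0,0,0],1],[[0,0,-20],[0,0,0],1],[[0,0,-48],[0,0,0],1],[[0,0,-48],[0,0,0],1],[[0,0,0],[0,0,0],1]]' 40
python3 - <<'E'
from plan import *
held(.024)
rows([(.4289,.1748,.119,104.3,5)],1)
E
```

```text
t: 12.0
eef_pos: [0.5095, 0.3345, 0.1238]
tool_rot: [0.001, 0.707, 0.707, 0.004]
contact_force: [0.3, 0.4, -0.8]
gripper_width: 0.549
held: n 3382 centre tool xy mm 1.1 -0.1 r 23.6 top at tool z -17.9 underside 4.1
t 12.05 cur [ 0.5085  0.333   0.1212 89.9579] tilt 0.27 grip 0.549 F [-0.4 -0.7 -1.4]
5 [[[-32,-16,0],[0,0,-2.9],1],[[-30,-17,1],[0,0,-2.8],1],[[-30,-19,0],[0,0,-2.9],1],[[-29,-21,1],[0,0,-2.9],1],[[-28,-22,0],[0,0,-2.8],1]]
end [  0.4286   0.1749   0.1192 104.2579]
```

```bash
python3 -m jog '[[[-32,-16,0],[0,0,-2.9],1],[[-30,-17,1],[0,0,-2.8],1],[[-30,-19,0],[0,0,-2.9],1],[[-29,-21,1],[0,0,-2.9],1],[[-29,-22,0],[0,0,-2.8],1],[[0,0,0],[0,0,0],1],[[0,0,0],[0,0,0],1]]'
python3 - <<'E'
from plan import *
held(.024)
rows([(.4289,.1738,.0285,104.3,5)],1)
E
```

```text
t: 12.92
eef_pos: [0.4278, 0.1733, 0.1162]
tool_rot: [-0.0, 0.614, 0.789, 0.0]
contact_force: [-0.5, 0.2, -0.4]
gripper_width: 0.548
held: n 6080 centre tool xy mm 2.1 0.2 r 24.0 top at tool z -18.0 underside 4.0
t 12.975 cur [  0.428    0.1739   0.1163 104.2806] tilt 0.05 grip 0.552 F [ 0.1 -0.1 -0.9]
5 [[[0,0,18],[0,0,-0.0],1],[[0,0,17],[0,0,-0.0],1],[[0,0,18],[0,0,-0.0],1],[[0,1,17],[0,0,-0.0],1],[[0,0,18],[0,0,-0.0],1]]
end [4.290000e-01 1.741000e-01 2.830000e-02 1.042806e+02]
```

```bash
python3 -m jog '[[[-1,1,20],[0,0,0],1],[[0,0,20],[0,0,0],1],[[0,0,20],[0,0,0],1],[[0,0,20],[0,0,0],1],[[0,0,8],[0,0,0],1],[[0,0,0],[0,0,0],1],[[0,0,0],[0,0,0],1]]'
```

```text
t: 13.85
eef_pos: [0.4293, 0.1729, 0.0286]
tool_rot: [0.0, 0.614, 0.79, 0.0]
contact_force: [-0.3, 0.7, -0.5]
gripper_width: 0.549
```

```bash
python3 -m jog '[[[0,0,0],[0,0,0],-1],[[0,0,0],[0,0,0],-1],[[0,0,0],[0,0,0],-1],[[0,0,-30],[0,0,0],-1],[[0,0,-40],[0,0,0],-1],[[0,0,-32],[0,0,0],-0.45]]'
python3 - <<'E'
from plan import *
rows([(.5315,.2357,.13,90,4),(.5315,.2357,.005,90,5)],-0.45)
E
```

```text
t: 14.6
eef_pos: [0.429, 0.1724, 0.1317]
tool_rot: [0.0, 0.614, 0.789, 0.0]
contact_force: [0.2, -0.2, -0.2]
gripper_width: 0.818
t 14.6 cur [  0.429    0.1724   0.1317 104.2762] tilt 0.03 grip 0.818 F [ 0.2 -0.2 -0.2]
9 [[[9,29,0],[0,0,3.6],-0.45],[[11,28,1],[0,0,3.5],-0.45],[[12,27,0],[0,0,3.6],-0.45],[[14,27,1],[0,0,3.6],-0.45],[[0,0,25],[0,0,-0.0],-0.45],[[0,0,25],[0,0,-0.0],-0.45],[[0,0,25],[0,0,-0.0],-0.45],[[0,0,25],[0,0,-0.0],-0.45],[[0,0,25],[0,0,-0.0],-0.45]]
end [5.31700e-01 2.35200e-01 4.70000e-03 8.99762e+01]
```

```bash
python3 -m jog '[[[9,29,0],[0,0,3.6],-0.45],[[11,28,1],[0,0,3.5],-0.45],[[12,27,0],[0,0,3.6],-0.45],[[14,27,1],[0,0,3.6],-0.45],[[0,0,20],[0,0,0],-0.45],[[0,0,25],[0,0,0],-0.45],[[0,0,25],[0,0,0],-0.45],[[0,0,25],[0,0,0],-0.45],[[0,0,25],[0,0,0],-0.45],[[0,0,5],[0,0,0],-0.45],[[0,0,0],[0,0,0],-0.45]]'
```

```text
t: 15.98
eef_pos: [0.5311, 0.2348, 0.0032]
tool_rot: [-0.0, 0.707, 0.707, -0.0]
contact_force: [-0.1, 0.1, -0.7]
gripper_width: 0.727
```

```bash
python3 -m jog '[[[0,0,0],[0,0,0],1],[[0,0,0],[0,0,0],1],[[0,0,0],[0,0,0],1],[[0,0,0],[0,0,0],1],[[0,0,0],[0,0,0],1],[[0,0,-20],[0,0,0],1],[[0,0,-48],[0,0,0],1],[[0,0,-46],[0,0,0],1],[[0,0,0],[0,0,0],1]]' 30
python3 - <<'E'
from plan import *
held(.02)
rows([(.4126,.2387,.119,104.3,4)],1)
E
```

```text
t: 17.1
eef_pos: [0.5341, 0.2368, 0.1224]
tool_rot: [0.001, 0.707, 0.707, 0.004]
contact_force: [0.2, 0.5, -1.4]
gripper_width: 0.456
held: n 1774 centre tool xy mm 3.3 -3.6 r 23.3 top at tool z -16.7 underside 5.3
t 17.15 cur [ 0.5329  0.2357  0.12   89.9545] tilt 0.27 grip 0.456 F [-0.5 -0.2 -0.9]
4 [[[1,-30,0],[0,0,-3.6],1],[[2,-30,1],[0,0,-3.6],1],[[5,-30,0],[0,0,-3.6],1],[[6,-29,0],[0,0,-3.5],1]]
end [  0.4128   0.2385   0.119  104.2545]
```

```bash
python3 -m jog '[[[1,-30,0],[0,0,-3.6],1],[[2,-30,1],[0,0,-3.6],1],[[5,-30,0],[0,0,-3.6],1],[[6,-29,0],[0,0,-3.5],1],[[0,0,0],[0,0,0],1],[[0,0,0],[0,0,0],1]]'
python3 - <<'E'
from plan import *
held(.015)
p,d=bot.read_camera("wrist"); cv2.imwrite("pics/w5.png",p[:,:,::-1])
rows([(.4126,.2387,.0295,104.3,5)],1)
E
```

```text
t: 17.9
eef_pos: [0.412, 0.2376, 0.1161]
tool_rot: [0.0, 0.614, 0.789, -0.0]
contact_force: [-0.3, 1.1, -0.7]
gripper_width: 0.46
held: n 3700 centre tool xy mm 1.2 -0.7 r 20.2 top at tool z -16.7 underside 5.3
t 18.0 cur [  0.4124   0.2378   0.1162 104.1838] tilt 0.01 grip 0.461 F [ 0.3 -0.6 -0.4]
5 [[[0,0,17],[0,0,-0.0],1],[[0,0,18],[0,0,-0.0],1],[[0,0,17],[0,0,-0.1],1],[[1,0,17],[0,0,0.0],1],[[0,0,18],[0,0,-0.0],1]]
end [4.122000e-01 2.388000e-01 2.920000e-02 1.042838e+02]
```

View pics/w5.png

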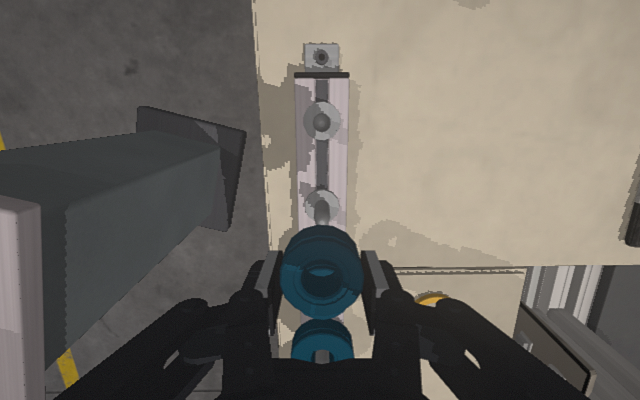

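```bash
python3 - <<'E'
from plan import *
i,M=T("wrist")
print(proj(i,M,[[.4126,.2387,.061],[.4126,.2387,.024],[.3963,.3026,.061],[.3963,.3026,.024]]).round())
for c in ("side","top"):
    p,d=bot.read_camera(c); cv2.imwrite(f"pics/{c}6.png",p[:,:,::-1])
E
```

```text
[[322. 225.]
 [322. 208.]
 [321. 126.]
 [321. 123.]]
```

View pics/side6.png

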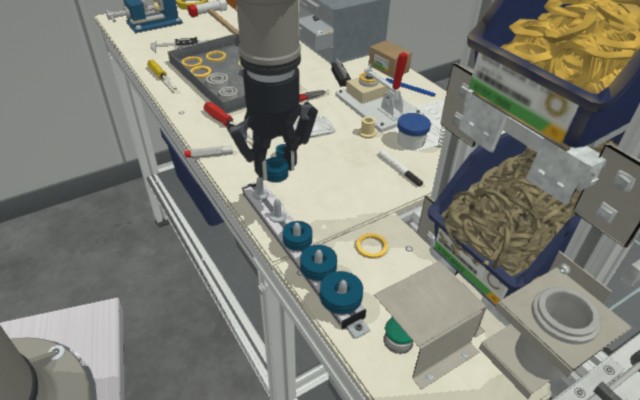

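```bash
python3 -m jog '[[[-1,1,20],[0,0,0],1],[[0,0,20],[0,0,0],1],[[0,0,20],[0,0,0],1],[[0,0,20],[0,0,0],1],[[0,0,6],[0,0,0],1],[[0,0,0],[0,0,0],1],[[0,0,0],[0,0,0],1]]'
```

```text
t: 18.98
eef_pos: [0.4133, 0.2375, 0.0309]
tool_rot: [0.0, 0.614, 0.789, 0.001]
contact_force: [-0.1, -0.4, -1.0]
gripper_width: 0.455
```

```bash
python3 -m jog '[[[0,0,1],[0,0,0],1],[[0,0,0],[0,0,0],1],[[0,0,0],[0,0,0],-1],[[0,0,0],[0,0,0],-1],[[0,0,0],[0,0,0],-1],[[0,0,-30],[0,0,0],-1],[[0,0,-40],[0,0,0],-1],[[0,0,-32],[0,0,0],-0.45]]'
python3 - <<'E'
from plan import *
rows([(.4682,.4247,.13,90,5),(.4682,.4247,.0045,90,5)],-0.45)
E
```

```text
t: 19.98
eef_pos: [0.4128, 0.2374, 0.1326]
tool_rot: [0.0, 0.614, 0.79, 0.0]
contact_force: [0.7, -0.2, 0.4]
gripper_width: 0.815
t 19.975 cur [  0.4128   0.2374   0.1326 104.2798] tilt 0.03 grip 0.815 F [ 0.7 -0.2  0.4]
10 [[[34,20,1],[0,0,2.9],-0.45],[[34,18,0],[0,0,2.8],-0.45],[[36,17,1],[0,0,2.9],-0.45],[[36,15,0],[0,0,2.8],-0.45],[[37,13,1],[0,0,2.9],-0.45],[[0,0,25],[0,0,-0.0],-0.45],[[0,0,25],[0,0,-0.0],-0.45],[[0,0,25],[0,0,-0.0],-0.45],[[0,0,25],[0,0,-0.0],-0.45],[[0,0,25],[0,0,-0.0],-0.45]]
end [4.68700e-01 4.25200e-01 4.60000e-03 8.99798e+01]
```

```bash
python3 -m jog '[[[34,20,1],[0,0,2.9],-0.45],[[34,18,0],[0,0,2.8],-0.45],[[36,17,1],[0,0,2.9],-0.45],[[36,15,0],[0,0,2.8],-0.45],[[37,13,1],[0,0,2.9],-0.45],[[0,0,20],[0,0,0],-0.45],[[0,0,25],[0,0,0],-0.45],[[0,0,25],[0,0,0],-0.45],[[0,0,25],[0,0,0],-0.45],[[0,0,25],[0,0,0],-0.45],[[0,0,4],[0,0,0],-0.45],[[0,0,0],[0,0,0],-0.45]]'
```

```text
t: 21.48
eef_pos: [0.4686, 0.4245, 0.0043]
tool_rot: [0.0, 0.707, 0.707, -0.0]
contact_force: [-0.3, 0.2, 0.8]
gripper_width: 0.726
```

```bash
python3 -m jog '[[[0,0,0],[0,0,0],1],[[0,0,0],[0,0,0],1],[[0,0,0],[0,0,0],1],[[0,0,0],[0,0,0],1],[[0,0,0],[0,0,0],1],[[0,0,-20],[0,0,0],1],[[0,0,-48],[0,0,0],1],[[0,0,-46],[0,0,0],1],[[0,0,0],[0,0,0],1]]' 30
python3 - <<'E'
from plan import *
rows([(.3963,.3016,.119,104.3,4)],1)
E
```

```text
t: 22.6
eef_pos: [0.4703, 0.4275, 0.1237]
tool_rot: [0.0, 0.707, 0.707, 0.004]
contact_force: [0.8, 0.7, -1.0]
gripper_width: 0.357
t 22.6 cur [ 0.4703  0.4275  0.1237 89.9774] tilt 0.48 grip 0.357 F [ 0.8  0.7 -1. ]
4 [[[-31,-18,1],[0,0,-3.6],1],[[-31,-21,1],[0,0,-3.6],1],[[-29,-22,2],[0,0,-3.5],1],[[-27,-24,1],[0,0,-3.6],1]]
end [  0.3965   0.3018   0.1187 104.2774]
```

```bash
python3 -m jog '[[[-31,-18,0],[0,0,-3.6],1],[[-31,-21,1],[0,0,-3.6],1],[[-29,-22,1],[0,0,-3.5],1],[[-27,-24,1],[0,0,-3.6],1],[[0,0,0],[0,0,0],1],[[0,0,0],[0,0,0],1]]'
python3 - <<'E'
from plan import *
held(.012)
rows([(.3963,.3016,.031,104.3,5)],1)
E
```

```text
t: 23.35
eef_pos: [0.3953, 0.2997, 0.1156]
tool_rot: [0.0, 0.614, 0.789, 0.0]
contact_force: [0.0, 0.5, -0.5]
gripper_width: 0.354
held: n 1755 centre tool xy mm 1.3 0.3 r 16.1 top at tool z -15.4 underside 6.6
t 23.4 cur [  0.3954   0.3002   0.1156 104.253 ] tilt 0.07 grip 0.358 F [ 0.2  0.  -0.5]
5 [[[0,0,17],[0,0,-0.0],1],[[0,0,17],[0,0,-0.0],1],[[1,1,17],[0,0,-0.0],1],[[0,0,17],[0,0,-0.0],1],[[0,0,17],[0,0,-0.0],1]]
end [3.96100e-01 3.01400e-01 3.06000e-02 1.04253e+02]
```

```bash
python3 -m jog '[[[0,1,20],[0,0,0],1],[[0,0,20],[0,0,0],1],[[0,0,20],[0,0,0],1],[[0,0,20],[0,0,0],1],[[0,0,4],[0,0,0],1],[[0,0,0],[0,0,0],1],[[0,0,0],[0,0,0],1]]'
```

```text
t: 24.28
eef_pos: [0.3959, 0.2998, 0.0315]
tool_rot: [0.0, 0.614, 0.79, 0.0]
contact_force: [1.1, 0.3, -0.0]
gripper_width: 0.361
```

Release, retreat upward and toward clear space, then check.

```bash
python3 -m jog '[[[0,0,0],[0,0,0],-1],[[0,0,0],[0,0,0],-1],[[0,0,0],[0,0,0],-1],[[0,0,-30],[0,0,0],-1],[[0,0,-40],[0,0,0],-1],[[0,0,-40],[0,0,0],-1],[[40,0,-30],[0,0,0],-1],[[50,0,-10],[0,0,0],-1],[[50,0,0],[0,0,0],-1],[[50,0,0],[0,0,0],-1],[[0,0,0],[0,0,0],-1],[[0,0,0],[0,0,0],-1]]'
python3 - <<'E'
from plan import *
for cam in("top","side"):
    i,M=T(cam); p,d=bot.read_camera(cam); cv2.imwrite(f"pics/{cam}9.png",p[:,:,::-1]); P,uv=cloud(i,M,d); col=p[uv[:,1],uv[:,0]].astype(int)
    blue=(col[:,2]>col[:,0]+25)&(col[:,1]>col[:,0]+12)
    for n,x,y,rr in ((62,.4615,.0475,.031),(56,.4452,.1112,.028),(48,.4289,.1748,.024),(40,.4126,.2387,.02),(32,.3963,.3015,.016)):
        s=P[blue&(np.hypot(P[:,0]-x,P[:,1]-y)<rr+.006)&(P[:,2]>.038)]
        (a,b),r=cv2.minEnclosingCircle((s[:,:2]*1000).astype(np.float32))
        A=np.c_[s[:,:2]-[x,y],np.ones(len(s))]; k=np.linalg.lstsq(A,s[:,2],rcond=None)[0]
        print(cam,n,len(s),"off mm",round(a-x*1e3,1),round(b-y*1e3,1),"r",round(r,1),"z",np.median(s[:,2]).round(4),"tilt",np.hypot(k[0],k[1]).round(3))
E
```

```text
t: 25.78
eef_pos: [0.349, 0.483, 0.1809]
tool_rot: [0.0, 0.614, 0.79, -0.0]
contact_force: [0.4, -0.8, -0.1]
gripper_width: 0.999
top 62 559 off mm -1.6 0.9 r 30.6 z 0.0452 tilt 0.007
top 56 443 off mm 0.0 -0.2 r 27.6 z 0.0452 tilt 0.005
top 48 302 off mm 0.2 -1.5 r 23.5 z 0.0451 tilt 0.004
top 40 188 off mm 0.2 -1.5 r 19.4 z 0.0448 tilt 0.016
top 32 90 off mm -0.4 -1.7 r 15.2 z 0.0447 tilt 0.026
side 62 1159 off mm -0.9 0.7 r 31.6 z 0.0453 tilt 0.028
side 56 789 off mm 0.4 -2.6 r 30.6 z 0.0452 tilt 0.039
side 48 475 off mm 0.6 -1.8 r 24.8 z 0.045 tilt 0.046
side 40 260 off mm 1.1 -1.8 r 21.1 z 0.0447 tilt 0.059
side 32 131 off mm 0.7 -2.0 r 16.3 z 0.0437 tilt 0.081
```

View pics/side9.png

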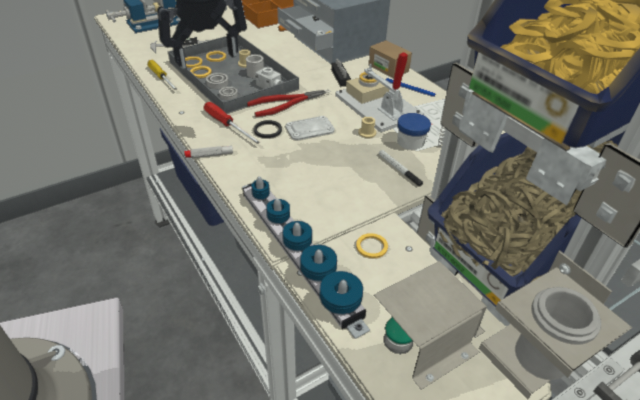

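View pics/top9.png

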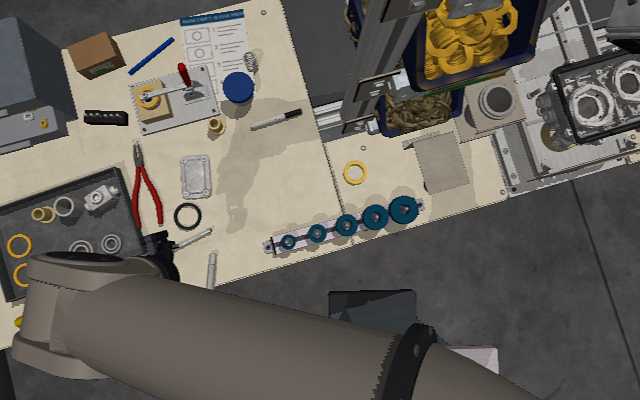

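The side view shows the five rings in order on the posts, from (342,290) up to (260,188), with each nose showing through its ring. The arm is clear of everything.

```bash
python3 -c "
from station import bot
print(bot.get_obs()['joint_vel'].round(3)); print(bot.hand_in())"
```

```text
[ 0.007 -0.004 -0.001 -0.002 -0.002 -0.002 -0.   ]
the job is handed in; nothing more can be done
None
```

I put the four loose rings on the empty posts and handed the job in at about 26 s. From the 62 mm ring at the right end, they now run 56, 48, 40 and 32 mm to the left end.

**Seating:** In both the top and side cameras, every ring top is at about 44–45 mm. A seated ring should be at 46 mm, and the cameras read the worktop about 1 mm low, so all five are down on their seats.

**Centring:** The ring centres were within about 3 mm of their posts' axes, against the 8 mm allowed.

**Tilt:** The two cameras disagree. The top camera gives 0.026 rad or less. The side camera gives 0.03–0.08 rad, largest on the 32 mm ring but still under the 0.1 rad limit. I took the side figures to be inflated by pixels on the rings' side walls and did not check this further.

**Forces and clearance:** The largest force I read was about 6 N, when the gripper closed on the 56 mm ring. The arm was clear of everything and practically at rest at hand-in.

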